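# Neutralise a pair of grinding balls before weighing

### The arm

A 6-joint arm with a two-finger parallel gripper is mounted at the origin on a cart in front of the work surface, level with it; the furniture and walls round the work are solid. World frame = base frame: x ahead of the robot, y to its left, z up, the work surface at z = 0. Lengths are in m, angles in rad, forces in N, time in s.
With the tool pointing down it reaches from about 0.35 to 1 m from the base axis. Payload 7.1 kg.
Tool frame: the origin (TCP) lies midway between the tips of the shut fingers; the grasp point (between the pads) lies 19 mm behind it; z points along the fingers, y is the line along which they close (so a half turn about z gives the same grasp; the last joint's range is limited). The gripper opens to 85 mm and grips with 20 to 120 N. Pads are 22 mm wide; open, the fingers measure 114 mm over their backs; the gripper's body (76 mm by 85 mm) begins 54 mm behind the grasp point. The pads swing forward as they close: fully open they stand 13 mm farther back than shut.
Start: joints at [-1.151, 0.423, 1.63, -0, 1.089, -0.019], TCP at [0.266, -0.566, 0.211] pointing down, gripper open.
Joint ranges: [-3, 3], [-0.9, 2.11], [0.09, 2.58], [-1.31, 4.45], [0.11, 2.69], [-2.54, 2.54]. Speed limits (rad/s): [2.39, 2.39, 3.01, 3.14, 3.14, 3.14].

### API

Orientations are given as a unit quaternion [x, y, z, w].
In Python, from plant import robot gives the robot as it stands. The module is installed in compiled form; this text tells all that it offers.
- The arm moves only by the tool step_arm, never from a script. Its argument "steps" is a list of rows, each a list of 7 numbers: the closure, from -1 (fully open) to 1 (shut), then the shift along the tool's x, y, z in cm, then the turn, a rotation vector about the tool's x, y, z in rad. A call has exactly 8 rows; each row shifts and turns the commanded pose from where the row before left it, along the tool's axes as they then stand; what a row does not reach is not made up. A row lasts 1/8 s, in which the tool goes at most 62.5 mm and 10.7 degrees, less where a joint would pass 70% of its speed; a pose out of reach is approached as far as the arm can. A call with a gripper value outside its range is refused whole. The fingers move at their own pace and stop on an object; the grip force is fixed at half the most. Time passes only in rows, so rows that do not move let the fingers close, or fill a call up. It gives the time, the measured TCP pose, the force, the opening and the grip force at its end, in the units of the state.
- robot.get_obs(): the state, without advancing time (a new reading comes with each control period).
- robot.read_camera(name): name is "scene" or "top" or "wrist"; returns the picture (480x640x3 uint8, red, green, blue); there is no depth.
- robot.camera_info(name): a dict with "fx", "fy", "cx", "cy" (pixels), "dist_coeffs" ([k1, k2, p1, p2, k3] as OpenCV has them; the pictures are not rectified), "rvec" (rotation vector, rad) and "tvec" (3), from world to camera coordinates, as OpenCV has them; the wrist camera has in their place "mount" (4x4, takes a point from camera to tool coordinates, whose origin is the TCP and whose axes are the flange's). Camera axes: x right, y down, z forward; pixel columns grow to the right and rows downward; lengths in m; the calibration is good to about 2 mm. A picture is of the moment at which its call begins: read the wrist's pose just before it. camera_info takes no time and is no camera call.
- robot.finish_job(): hands the job in; it is judged then, once.
The state is a dict: "t": time; "qpos": joint angles; "dq": joint speeds; "tau": joint torques, N m; "eef_pos": TCP position; "tool_rot": TCP orientation; "wrist_force": force on the tool from outside, world axes, zero at the start; "wrist_torque": the same for the moment, N m; "grip_width": finger opening in m; "grip_force": force on a finger pad.
Only numpy, scipy, OpenCV 4.12 (cv2) and the standard library are available. Lean on these libraries where they do the work, as an engineer would, in place of code of your own. Each camera call takes 0.05 s, during which the arm holds its last target. There are 200 camera calls.

### The job

The worn grinding balls are weighed in pairs, and static must come off them first: take from the store rack the white ceramic ball that has the same size as the one already on the steel carrying tray (the largest of the three) and set it in the tray's empty seat, leaving the other balls in the rack and the things round about alone. Then lift the tray by its upright black handle, carry it level so that both balls stay in their shallow seats, and bring it down between the two electrode bars of the static eliminator without bumping into it. Finish there while still holding it: the tray still, level, in the middle of the channel, lengthwise along the bars, off the base, with the balls at the height of the needles; do not put it down or let go.

Things in the scene. Friction and masses are not known exactly. Their poses are not given: they have to be found in the camera images.
- tray: loose stainless carrying tray, 174 long (its x) by 56 wide (its y), about 0.25 kg; origin at the centre of its underside, z up. Pan rim 15 high. Two steel tube seats of 23 outside and 16 bore stand on its long axis at x = -62 and x = +62, their rims 32 above the underside. In the middle an upright black handle: flat grip 38 along x, 10 thick along y, from 38 to 84 above the underside
- seat_taken (a point): where the centre of a 30 mm ball rests on the tray seat that is filled at the start: 62 along -x from the tray's middle, 44.6 above its underside; the ball sinks only about 2 mm into the bore
- seat_empty (a point): where the centre of a 30 mm ball rests on the tray seat that is empty at the start: 62 along +x from the tray's middle, 44.6 above its underside
- tray_grip (a point): middle of the handle's flat grip, 61 above the tray's underside; pinch across the tray's y
- ball_tray: white ceramic ball, diameter 30, 85 g, lying loose in the seat seat_taken; origin at its centre; its axes mean nothing
- ball_match: white ceramic ball, diameter 30, 85 g, the largest on the store rack: the one to fetch; origin at its centre
- ball_middle: white ceramic ball, diameter 25, on the store rack, stays there; origin at its centre
- ball_small: white ceramic ball, diameter 20, on the store rack, stays there; origin at its centre
- rack: fixed aluminium store rack, bar 200 long (its x) by 44 wide (its y), top of the bar 14 above the bench, with three tube seats like the tray's (23 outside, rims 32 above the bench) at x = -64, 0, +64; the three balls stand on them in any order, the 30 mm ball's centre 44.6 above the bench; origin under its centre, on the bench
- ioniser: fixed static eliminator: white base 230 long (its x) by 200 wide (its y), top 19 above the bench; over it two grey electrode bars along its x, 216 long, 24 wide, 26 tall, from 97 to 123 above the bench, their inner faces at y = -60 and +60 (channel 120 wide, open above and at both ends); origin under its centre, on the bench, z up
- needle_mid (a point): middle of the channel at the height of the needles, 110 above the bench: midway between the two ball seats when the tray is held right; axes as the ioniser's. The tray may lie either way round along x
- steel_tin: open steel tin, 70 across, 33 tall, bystander; origin at the centre of its underside
- spatula: black-handled spatula, 174 long, lying on the bench, bystander; origin at its middle
- wash_bottle: wash bottle with a red top, 145 tall, bystander; origin at the centre of its underside
- strip_booklets: small pile of paper booklets, 48 x 53 x 9, bystander; origin at the centre of its underside
Mind the look-alikes: they are no part of the job. What is shaped like the tray but orange is not meant.

How it is judged:
On the way, in this order (a step that is already met when the one before it is completed fails the run):
1. the matching ball rests free in the tray's empty seat, the tray still standing on the bench (distance between ball_tray and seat_taken below 0.006 m and distance between ball_match and seat_empty below 0.006 m and contact force between the fingers and ball_match below 0.05 N and height (world z) of tray below 0.008 m and linear speed of ball_match below 0.02 m/s), for 0.2 s.
2. the tray is lifted off the bench with both balls in their seats (distance between ball_tray and seat_taken below 0.006 m and distance between ball_match and seat_empty below 0.006 m and height (world z) of tray above 0.04 m), for 0.2 s.
At the end, for the whole second after the job is handed in: The gripped tray hangs still in the channel, touching nothing: middle within 25 mm along, 15 mm across, 15 mm in height, 0.1 rad of level, 0.17 rad of the bars (either way round); both 30 mm balls within 6 mm of their seats; other balls moved under 10 mm, bystanders under 30 mm (distance between ball_tray and seat_taken below 0.006 m and distance between ball_match and seat_empty below 0.006 m and x of tray_grip in the frame of needle_mid between -0.025 and 0.025 m and y of tray_grip in the frame of needle_mid between -0.015 and 0.015 m and z of tray in the frame of needle_mid between -0.0596 and -0.0296 m and angle between tray's own z axis and vertical below 0.1 rad and angle between the x axis of tray and the x axis of ioniser, either way round below 0.17 rad and linear speed of tray below 0.02 m/s and angular speed of tray below 0.15 rad/s and contact force between the fingers and tray above 1 N and contact force between tray and ioniser below 0.05 N and contact force between the fingers and ball_tray below 0.05 N and contact force between the fingers and ball_match below 0.05 N and distance of each of ball_middle, ball_small from where it was at the start of the episode below 0.01 m and distance of each of steel_tin, spatula, wash_bottle, strip_booklets from where it was at the start of the episode below 0.03 m); the arm keeps its last pose, push and grip.
It fails at once if the ball that was on the tray leaves its seat (distance between ball_tray and seat_taken above 0.012 m).
It fails at once if the tray is tipped by more than about 20 degrees (angle between tray's own z axis and vertical above 0.35 rad).
It fails at once if the tray or the arm bumps the static eliminator (contact force between any of tray, the arm, the fingers and ioniser above 2 N).
It fails at once if another ball of the rack is knocked off its seat (distance of any of ball_middle, ball_small from where it was at the start of the episode above 0.012 m).
It fails at once if a bystander is pushed away (distance of any of steel_tin, spatula, wash_bottle, strip_booklets from where it was at the start of the episode above 0.03 m).
It also fails if it takes over 61 s, if anything falls off the work surface, if the arm or the gripper's body presses on something with over 40 N, if the wrist force passes 120 N, or if a joint passes its speed limit or range.

## Working session

There is one attempt and no reset: what is moved stays moved. The work goes in short steps, Python scripts to look and compute and a tool call to move; the robot and the scene stay as the last step left them, time stands still between calls to the robot, and variables do not carry over. Pictures are saved under pics/ and viewed, at most 10 in all, crops included, and the job is handed in when it is done.

Besides the shell and the picture viewer there is one more tool, called by a JSON object that holds its "method" and its "body", one argument or row to a line. step_arm: Moves the arm, as the interface text tells. Its arguments: {"type":"object","properties":{"steps":{"type":"array","items":{"type":"array","items":{"type":"number"}}}},"required":["steps"]}

```bash
mkdir -p pics
cat > h.py <<'E'
import numpy as np, cv2
from scipy.spatial.transform import Rotation as R
from plant import robot
def cam(name,o=None):
    c=robot.camera_info(name);K=np.array([[c['fx'],0,c['cx']],[0,c['fy'],c['cy']],[0,0,1.]]);d=np.array(c['dist_coeffs'],float)
    if 'mount' in c:
        o=o or robot.get_obs();T=np.eye(4);T[:3,:3]=R.from_quat(o['tool_rot']).as_matrix();T[:3,3]=o['eef_pos'];T=T@np.array(c['mount'])
        Rw=T[:3,:3];C=T[:3,3]
    else:
        Rw=cv2.Rodrigues(np.array(c['rvec'],float))[0].T;C=-Rw@np.array(c['tvec'],float).ravel()
    return K,d,Rw,C
def at(cm,uv,z):
    K,d,Rw,C=cm
    p=cv2.undistortPoints(np.array([[uv]],float),K,d)[0,0];r=Rw@np.array([p[0],p[1],1]);return C+r*(z-C[2])/r[2]
def pix(cm,P):
    K,d,Rw,C=cm
    return cv2.projectPoints(np.array(P,float).reshape(-1,3),cv2.Rodrigues(Rw.T)[0],-Rw.T@C,K,d)[0].reshape(-1,2)
def snap(name,f):
    o=robot.get_obs();im=robot.read_camera(name);cv2.imwrite('pics/'+f,im[:,:,::-1]);return im,o
E
python3 - <<'E'
from h import *
for n in('top','scene'):
    snap(n,n+'0.png');c=cam(n);print(n,c[3],c[2][:,2])
o=robot.get_obs();print(o['t'],o['eef_pos'],o['tool_rot'],R.from_quat(o['tool_rot']).as_matrix().round(3),o['grip_width']); print(robot.camera_info('wrist')['mount'])
E
```

```text
top [0.34955315 0.03002867 1.16635112] [ 0.16274185  0.02285121 -0.98640403]
scene [-0.09676546  0.42845659  0.84708127] [ 0.60155948 -0.37762877 -0.70393374]
0.1 [ 0.26532999 -0.56531815  0.20980839] [ 9.76028142e-01  2.17643273e-01 -1.45119081e-04 -6.71895635e-04] [[ 0.905  0.425 -0.001]
 [ 0.425 -0.905  0.001]
 [ 0.    -0.001 -1.   ]] 0.08515905044001175
[[-5.44435613e-04 -9.64295798e-01 -2.64826959e-01  6.75203582e-02]
 [ 9.99999783e-01 -4.26776171e-04 -5.01825900e-04  7.05882349e-04]
 [ 3.70886771e-04 -2.64827174e-01  9.64295821e-01 -1.63352118e-01]
 [ 0.00000000e+00  0.00000000e+00  0.00000000e+00  1.00000000e+00]]
```

View pics/top0.png

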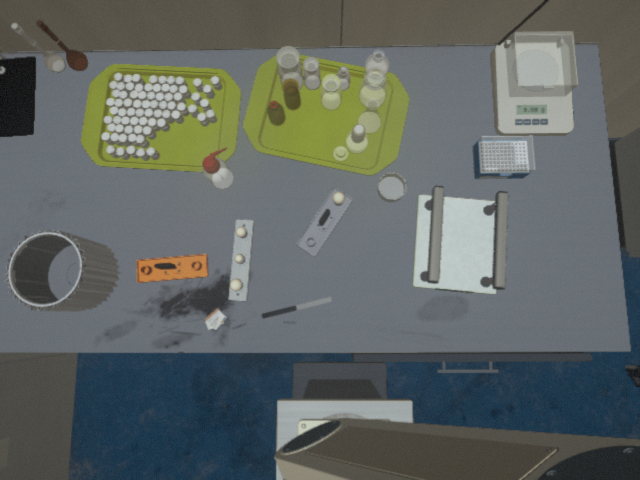

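View pics/scene0.png

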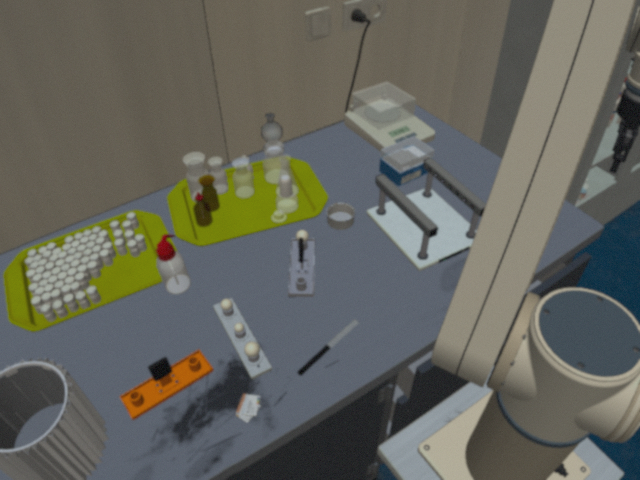

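Run:
```python
from h import *
im=cv2.imread('pics/top0.png')
cv2.imwrite('pics/c1.png',cv2.resize(im[185:310,210:370],None,fx=5,fy=4.8,interpolation=cv2.INTER_CUBIC) if 0 else cv2.resize(im[185:305,210:370],None,fx=5,fy=5,interpolation=cv2.INTER_CUBIC))
cv2.imwrite('pics/c2.png',cv2.resize(im[170:310,390:530],None,fx=4,fy=4,interpolation=cv2.INTER_CUBIC))
```

```text
(no output)
```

View pics/c1.png

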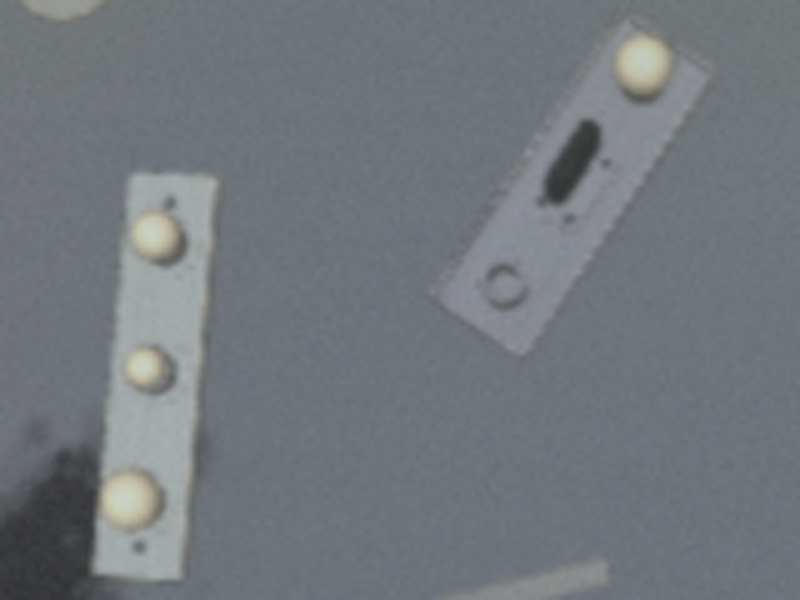

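View pics/c2.png

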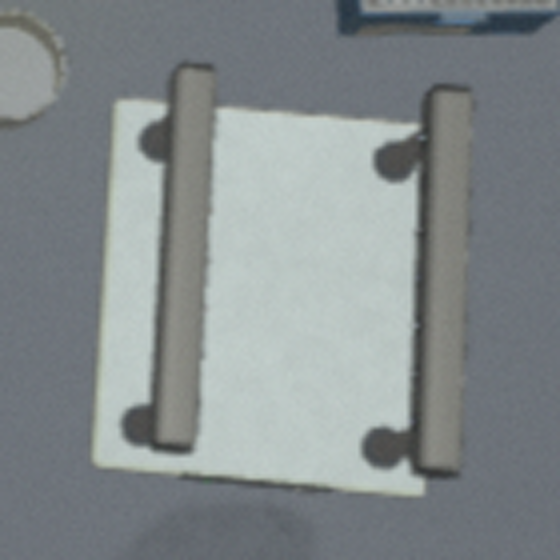

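Run:
```python
from h import *
c=cam('top')
f=lambda u,v,s,x0,y0,z:at(c,((u+.5)/s-.5+x0,(v+.5)/s-.5+y0),z)
g=lambda u,v,z:f(u,v,5,210,185,z)
m,tb,se,h=g(131,499,.0446),g(643,66,.0446),g(504,286,.032),g(572,162,.084)
b1,b2=g(158,237,.042),g(149,368,.039)
print('match',m,'tb',tb,'se',se,'h',h,'tray mid',(tb+se)/2,'dist',np.linalg.norm((tb-se)[:2]),'yaw',np.degrees(np.arctan2(*(se-tb)[1::-1])))
print(b1,b2,np.linalg.norm((b1-m)[:2]))
k=lambda u,v,z:f(u,v,4,390,170,z)
L=[k(*p,.123) for p in((176,66),(213,67),(190,446),(158,443))];Q=[k(*p,.123) for p in((432,90),(471,91),(459,472),(420,470))]
L,Q=np.array(L),np.array(Q);print(L,Q);lc,qc=L.mean(0),Q.mean(0)
d=(L[0]+L[1]+Q[0]+Q[1]-L[2]-L[3]-Q[2]-Q[3])[:2]
print('ion',(lc+qc)/2,'sep',np.linalg.norm((lc-qc)[:2]),'yaw',np.degrees(np.arctan2(d[1],d[0])),'yaw2',np.degrees(np.arctan2(*(lc-qc)[1::-1]))-90)
B=np.array([k(*p,.019) for p in((116,99),(95,465),(425,495))]);print(B,'base mid',(B[0]+B[2])/2)
```

```text
match [0.42045235 0.25580096 0.0446    ] tb [0.62916974 0.01130523 0.0446    ] se [0.52338594 0.07941433 0.032     ] h [0.57367483 0.04545517 0.084     ] tray mid [0.57627784 0.04535978 0.0383    ] dist 0.1258135979756478 yaw 147.22446079100317
[0.54691968 0.24648893 0.042     ] [0.4835508 0.2498648 0.039    ] 0.12680969686490096
[[ 0.63485485 -0.20307588  0.123     ]
 [ 0.63408331 -0.22383483  0.123     ]
 [ 0.42068716 -0.20174937  0.123     ]
 [ 0.42240693 -0.18440972  0.123     ]] [[ 0.61965048 -0.34567704  0.123     ]
 [ 0.61888357 -0.36738864  0.123     ]
 [ 0.40587591 -0.34670246  0.123     ]
 [ 0.40705694 -0.32571288  0.123     ]]
ion [ 0.52043739 -0.27481885  0.123     ] sep 0.14390160758889745 yaw -5.461133229024574 yaw2 -6.039845571527337
[[ 0.64254306 -0.18843021  0.019     ]
 [ 0.41666201 -0.16759888  0.019     ]
 [ 0.39791588 -0.36321578  0.019     ]] base mid [ 0.52022947 -0.275823    0.019     ]
```

{"method": "step_arm", "body": {
  "steps": [
    [-1,0,0,0,0,0,-0.17],
    [-1,0,0,0,0,0,-0.17],
    [-1,0,0,0,0,0,-0.17],
    [-1,0,0,0,0,0,-0.17],
    [-1,0,0,0,0,0,-0.17],
    [-1,0,0,0,0,0,-0.17],
    [-1,0,0,0,0,0,-0.17],
    [-1,0,0,0,0,0,-0.17]
  ]
}}

```text
t: 1.1
eef_pos: [0.2654, -0.5654, 0.21]
tool_rot: [0.62, 0.785, 0.0, -0.0]
wrist_force: [0.1, -0.1, -0.1]
grip_width: 0.0851
grip_force: 0.0
```

```bash
cat >> h.py <<'E'
def go(x,y,z,yaw,n=8):
    o=robot.get_obs();M=R.from_quat(o['tool_rot']).as_matrix();p=np.array(o['eef_pos'])
    cur=np.degrees(np.arctan2(M[1,0],M[0,0]));s=M.T@(np.array([x,y,z])-p)*100
    T=np.eye(3);T[:,0]=[np.cos(np.radians(yaw)),np.sin(np.radians(yaw)),0];T[:,2]=[0,0,-1];T[:,1]=np.cross(T[:,2],T[:,0])
    w=R.from_matrix(M.T@T).as_rotvec()
    print('t',o['t'],'p',p.round(4),'yaw',cur.round(2),'tilt',np.degrees(np.arccos(-M[2,2])).round(2),'w',round(o['grip_width'],4),'gf',o['grip_force'],'F',np.round(o['wrist_force'],1),'q',np.round(o['qpos'],2))
    print('shift cm tot',s.round(2),'rot',w.round(3),'per row',(s/n).round(3),(w/n).round(3))
E
python3 -c "
from h import *
go(.5,-.15,.21,103)"
```

```text
t 1.1 p [ 0.2654 -0.5654  0.21  ] yaw 103.38 tilt 0.06 w 0.0851 gf 0.0 F [ 0.1 -0.1 -0.1] q [-1.15  0.42  1.63  0.    1.09 -1.38]
shift cm tot [3.498e+01 3.244e+01 3.000e-02] rot [-0.    -0.001  0.007] per row [4.373e+00 4.055e+00 4.000e-03] [-0.    -0.     0.001]
```

{"method": "step_arm", "body": {
  "steps": [
    [-1,4.3,4.0,0,0,0,0],
    [-1,4.3,4.0,0,0,0,0],
    [-1,4.3,4.0,0,0,0,0],
    [-1,4.3,4.0,0,0,0,0],
    [-1,4.3,4.0,0,0,0,0],
    [-1,4.3,4.0,0,0,0,0],
    [-1,4.3,4.0,0,0,0,0],
    [-1,4.3,4.0,0,0,0,0]
  ]
}}

```text
t: 2.1
eef_pos: [0.5001, -0.1565, 0.2104]
tool_rot: [0.622, 0.783, -0.0, -0.0]
wrist_force: [1.3, -0.2, -0.4]
grip_width: 0.0856
grip_force: 0.0
```

```bash
python3 -c "
from h import *
go(.42,.256,.21,103)"
```

```text
t 2.1 p [ 0.5001 -0.1565  0.2104] yaw 103.06 tilt 0.01 w 0.0856 gf 0.0 F [ 1.3 -0.2 -0.4] q [-0.33  0.28  1.85 -0.    1.01 -0.55]
shift cm tot [4.20e+01 1.52e+00 4.00e-02] rot [-0.    -0.     0.001] per row [5.25e+00 1.90e-01 5.00e-03] [-0. -0.  0.]
```

{"method": "step_arm", "body": {
  "steps": [
    [-1,5.25,0.2,0,0,0,0],
    [-1,5.25,0.2,0,0,0,0],
    [-1,5.25,0.2,0,0,0,0],
    [-1,5.25,0.2,0,0,0,0],
    [-1,5.25,0.2,0,0,0,0],
    [-1,5.25,0.2,0,0,0,0],
    [-1,5.25,0.2,0,0,0,0],
    [-1,5.25,0.2,0,0,0,0]
  ]
}}

```text
t: 3.1
eef_pos: [0.4195, 0.256, 0.2104]
tool_rot: [0.622, 0.783, -0.0, 0.0]
wrist_force: [0.7, 0.1, -0.0]
grip_width: 0.0854
grip_force: 0.0
```

{"method": "step_arm", "body": {
  "steps": [
    [-1,0,0,0.7,0,0,-0.159],
    [-1,0,0,0.7,0,0,-0.159],
    [-1,0,0,0.7,0,0,-0.159],
    [-1,0,0,0.7,0,0,-0.159],
    [-1,0,0,0.7,0,0,-0.159],
    [-1,0,0,0.7,0,0,-0.159],
    [-1,0,0,0.7,0,0,-0.159],
    [-1,0,0,0.7,0,0,-0.159]
  ]
}}

```text
t: 4.1
eef_pos: [0.4199, 0.2543, 0.154]
tool_rot: [0.033, 0.999, -0.0, -0.0]
wrist_force: [0.0, -0.2, 0.1]
grip_width: 0.0856
grip_force: 0.0
```

```bash
python3 -c "
from h import *
im,o=snap('wrist','w1.png')
c=cam('wrist',o);print(pix(c,[[.4205,.2558,.0446],[.4836,.2499,.0396]]))
go(.4205,.2558,.023,176.5)"
```

```text
[[319.59589476 232.88927828]
 [317.04066525 315.44605236]]
t 4.15 p [0.4194 0.254  0.1533] yaw 176.6 tilt 0.11 w 0.0853 gf 0.0 F [-0.2  0.4 -0.1] q [ 0.52  0.31  1.97 -0.    0.87 -0.99]
shift cm tot [-0.11  0.2  13.03] rot [-0.001 -0.002  0.002] per row [-0.014  0.025  1.628] [-0. -0.  0.]
```

View pics/w1.png

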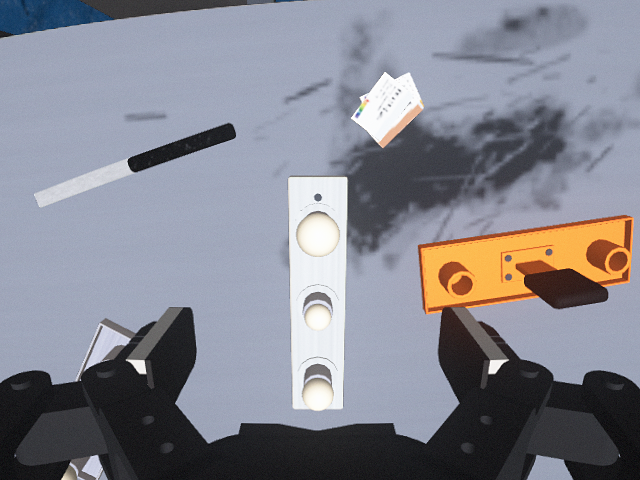

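{"method": "step_arm", "body": {
  "steps": [
    [-0.3,0,0.05,2.2,0,0,0],
    [-0.3,-0.02,0.05,2.2,0,0,0],
    [-0.3,-0.02,0.02,2.2,0,0,0],
    [-0.3,-0.02,0.02,2.0,0,0,0],
    [-0.3,-0.02,0,1.8,0,0,0],
    [-0.3,-0.02,0,1.4,0,0,0],
    [-0.3,0,0,1.0,0,0,0],
    [-0.3,0,0,0.2,0,0,0]
  ]
}}

```text
t: 5.15
eef_pos: [0.4211, 0.2556, 0.0241]
tool_rot: [0.036, 0.999, -0.0, -0.0]
wrist_force: [-0.2, -0.2, 0.1]
grip_width: 0.0555
grip_force: 0.0
```

```bash
python3 -c "
from h import *
im,o=snap('wrist','w2.png')
c=cam('wrist',o);print(pix(c,[[.4205,.2558,.0446],[.4836,.2499,.0396]]))
go(.4205,.2553,.023,176.5)"
```

```text
[[317.94891872 311.96073416]
 [314.67580451 439.8813047 ]]
t 5.2 p [0.4212 0.2557 0.0242] yaw 175.92 tilt 0.03 w 0.0557 gf 0.0 F [-0.1 -0.   1.1] q [ 0.52  0.54  2.02 -0.    0.58 -0.98]
shift cm tot [ 0.06 -0.04  0.12] rot [-0.   -0.   -0.01] per row [ 0.008 -0.005  0.015] [-0.    -0.    -0.001]
```

View pics/w2.png

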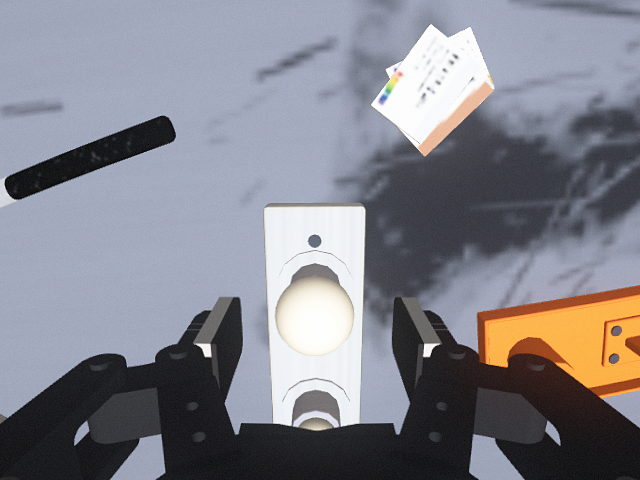

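{"method": "step_arm", "body": {
  "steps": [
    [-0.3,0,-0.13,0.1,0,0,0],
    [-0.1,0,0,0,0,0,0],
    [0.1,0,0,0,0,0,0],
    [1,0,0,0,0,0,0],
    [1,0,0,0,0,0,0],
    [1,0,0,0,0,0,0],
    [1,0,0,0,0,0,0],
    [1,0,0,0,0,0,0]
  ]
}}

```text
t: 6.2
eef_pos: [0.4215, 0.2546, 0.0241]
tool_rot: [0.035, 0.999, 0.0, 0.0]
wrist_force: [-1.5, -1.5, 6.5]
grip_width: 0.025
grip_force: 58.6
```

{"method": "step_arm", "body": {
  "steps": [
    [1,0,0,-0.5,0,0,0],
    [1,0,0,-1,0,0,0],
    [1,0,0,-1.5,0,0,0],
    [1,0,0,-2,0,0,0],
    [1,0,0,-2,0,0,0],
    [1,0,0,-2,0,0,0],
    [1,0,0,-2,0,0,0],
    [1,0,0,-1,0,0,0]
  ]
}}

```text
t: 7.2
eef_pos: [0.4217, 0.2548, 0.1454]
tool_rot: [0.035, 0.999, 0.001, 0.001]
wrist_force: [-0.3, 0.1, 0.1]
grip_width: 0.0256
grip_force: 58.9
```

```bash
python3 -c "
from h import *
im,o=snap('wrist','w3.png')
go(.5234,.0794,.142,147)"
```

```text
t 7.25 p [0.4221 0.255  0.1459] yaw 175.95 tilt 0.19 w 0.0251 gf 58.954065442085266 F [0.7 1.  0.3] q [ 0.52  0.32  1.97  0.    0.85 -0.98]
shift cm tot [-11.35 -16.8    0.39] rot [0.002 0.002 0.505] per row [-1.418 -2.1    0.049] [0.    0.    0.063]
```

View pics/w3.png

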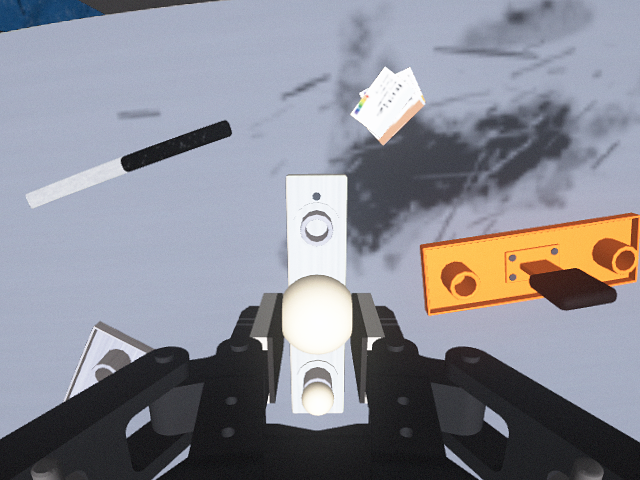

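Run:
```python
from h import *
im=cv2.imread('pics/w3.png');K,d,_,_=cam('wrist')
print(K[0,0],d)
mt=np.array(robot.camera_info('wrist')['mount'])
hsv=cv2.cvtColor(im,cv2.COLOR_BGR2HSV)
g=cv2.cvtColor(im,cv2.COLOR_BGR2GRAY)
print('row314',g[314,270:365].tolist());print('col317',g[268:362,317].tolist())
for D in (66,70,74):
    p=cv2.undistortPoints(np.array([[[317,314.]]]),K,d)[0,0];a=D/2/K[0,0];Z=.015/a
    print(D,(mt@np.array([p[0]*Z,p[1]*Z,Z,1]))[:3])
# where grasp point projects
for z in(-.019,-.025,-.03,-.01):
    q=np.linalg.inv(mt)@np.array([0,0,z,1]);print(z,cv2.projectPoints(q[:3].reshape(1,3),np.zeros(3),np.zeros(3),K,d)[0].ravel(), K[0,0]*.03/q[2])
```

```text
413.94393711244356 [-0.0928248  0.         0.         0.         0.       ]
row314 [121, 118, 80, 50, 51, 59, 56, 56, 60, 56, 52, 66, 202, 236, 235, 237, 242, 243, 245, 247, 248, 249, 250, 250, 251, 252, 252, 252, 252, 253, 253, 253, 253, 254, 254, 254, 254, 254, 254, 254, 254, 254, 254, 254, 254, 254, 254, 254, 254, 254, 254, 254, 254, 254, 254, 254, 254, 254, 254, 254, 254, 254, 254, 254, 254, 254, 254, 254, 254, 253, 253, 253, 252, 252, 252, 251, 251, 249, 248, 247, 246, 252, 140, 57, 54, 60, 58, 65, 62, 58, 59, 53, 113, 121, 120]
col317 [244, 245, 244, 245, 246, 248, 198, 137, 159, 163, 175, 187, 193, 206, 211, 220, 225, 229, 230, 236, 239, 241, 243, 243, 246, 247, 248, 249, 250, 251, 251, 252, 252, 253, 253, 253, 253, 254, 254, 254, 254, 254, 254, 254, 254, 254, 254, 254, 254, 254, 254, 254, 254, 254, 254, 254, 254, 254, 254, 254, 254, 254, 254, 254, 254, 254, 254, 254, 254, 254, 254, 254, 254, 254, 254, 254, 254, 254, 254, 253, 253, 253, 251, 250, 248, 243, 236, 242, 244, 244, 246, 232, 168, 247]
66 [-0.01429892 -0.00021521  0.00979622]
70 [-9.71726243e-03 -2.18832918e-04 -9.77988459e-05]
74 [-0.00563092 -0.00022207 -0.00892219]
-0.019 [317.5942713  311.67251122] 79.29482846518393
-0.025 [317.62571126 318.54323189] 82.33778407835159
-0.03 [317.65374794 324.67517988] 85.05787897917546
-0.01 [317.5511193 302.2517929] 75.12996391419763
```

{"method": "step_arm", "body": {
  "steps": [
    [1,-1.42,-2.1,0,0,0,0],
    [1,-1.42,-2.1,0,0,0,0],
    [1,-1.42,-2.1,0,0,0,0],
    [1,-1.42,-2.1,0,0,0,0],
    [1,-1.42,-2.1,0,0,0,0],
    [1,-1.42,-2.1,0,0,0,0],
    [1,-1.42,-2.1,0,0,0,0],
    [1,-1.42,-2.1,0,0,0,0]
  ]
}}

```text
t: 8.25
eef_pos: [0.5226, 0.078, 0.1431]
tool_rot: [0.035, 0.999, -0.0, -0.0]
wrist_force: [0.2, 0.2, -0.1]
grip_width: 0.0253
grip_force: 59.0
```

{"method": "step_arm", "body": {
  "steps": [
    [1,0,0,0.3,0,0,0.1],
    [1,0,0,0.3,0,0,0.1],
    [1,0,0,0.3,0,0,0.1],
    [1,0,0,0.3,0,0,0.1],
    [1,0,0,0.3,0,0,0.1],
    [1,0,0,0.3,0,0,0],
    [1,0,0,0.2,0,0,0],
    [1,0,0,0,0,0,0]
  ]
}}

```text
t: 9.25
eef_pos: [0.5224, 0.0788, 0.1233]
tool_rot: [0.281, 0.96, -0.0, -0.0]
wrist_force: [-0.7, 0.3, -0.4]
grip_width: 0.0253
grip_force: 59.0
```

```bash
python3 -c "
from h import *
im,o=snap('wrist','w4.png')
c=cam('wrist',o);print(pix(c,[[.5234,.0794,.032],[.5763,.0454,.084],[.5234,.0794,.032]]))
go(.5234,.0794,.142,147)"
```

```text
[[318.29980885 239.65626809]
 [318.34509424 371.89857324]
 [318.29980885 239.65626809]]
t 9.3 p [0.5226 0.0788 0.1234] yaw 147.34 tilt 0.01 w 0.0246 gf 59.02979850769043 F [-0.5  0.4 -1.2] q [ 0.13  0.41  1.9   0.    0.83 -0.87]
shift cm tot [-0.04  0.09 -1.86] rot [-0.    -0.     0.006] per row [-0.005  0.012 -0.232] [-0.    -0.     0.001]
```

View pics/w4.png

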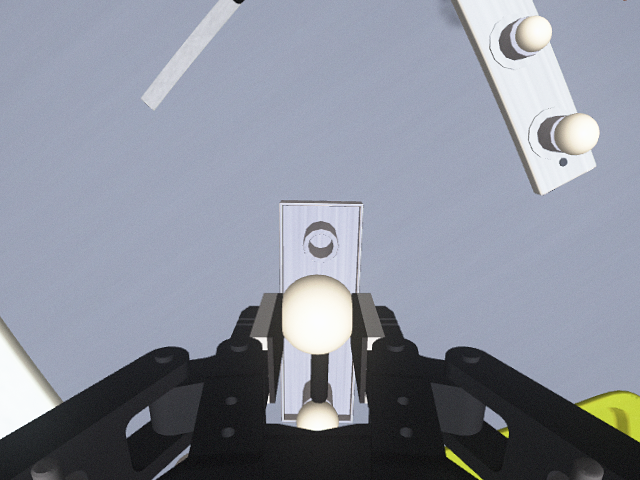

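```bash
python3 -c "
import cv2
im=cv2.imread('pics/w4.png');cv2.imwrite('pics/c4.png',cv2.resize(im[215:270,285:360],None,fx=10,fy=10,interpolation=cv2.INTER_CUBIC))"
```

```text
(no output)
```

View pics/c4.png

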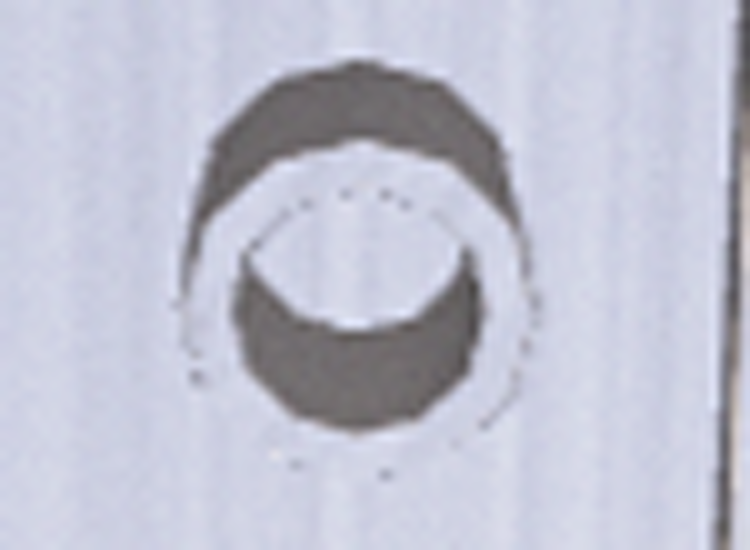

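```bash
python3 -c "
from h import *
o=robot.get_obs();c=cam('wrist',o);s=at(c,(320.6,245.6),.032);b=at(c,(317.6,420),.0446);print(s,b)
K,d,Rw,C=c
go(s[0],s[1],.0275,147.3)
go(s[0],s[1],.0235,147.3)"
```

```text
[0.52773229 0.07851921 0.032     ] [0.63035814 0.01045833 0.0446    ]
t 9.3 p [0.5226 0.0788 0.1234] yaw 147.34 tilt 0.01 w 0.0246 gf 59.02979850769043 F [-0.5  0.4 -1.2] q [ 0.13  0.41  1.9   0.    0.83 -0.87]
shift cm tot [-0.46  0.25  9.59] rot [-0.    -0.     0.001] per row [-0.057  0.032  1.199] [-0. -0.  0.]
t 9.3 p [0.5226 0.0788 0.1234] yaw 147.34 tilt 0.01 w 0.0246 gf 59.02979850769043 F [-0.5  0.4 -1.2] q [ 0.13  0.41  1.9   0.    0.83 -0.87]
shift cm tot [-0.46  0.25  9.99] rot [-0.    -0.     0.001] per row [-0.057  0.032  1.249] [-0. -0.  0.]
```

{"method": "step_arm", "body": {
  "steps": [
    [1,-0.15,0.08,1.8,0,0,0],
    [1,-0.15,0.08,1.8,0,0,0],
    [1,-0.16,0.09,1.8,0,0,0],
    [1,0,0,1.5,0,0,0],
    [1,0,0,1.2,0,0,0],
    [1,0,0,0.8,0,0,0],
    [1,0,0,0.4,0,0,0],
    [1,0,0,0.2,0,0,0]
  ]
}}

```text
t: 10.3
eef_pos: [0.528, 0.0785, 0.0286]
tool_rot: [0.282, 0.96, 0.0, 0.0]
wrist_force: [-0.6, 0.5, -0.5]
grip_width: 0.0253
grip_force: 59.0
```

```bash
python3 -c "
from h import *
go(.5277,.0785,.0248,147.3)"
```

```text
t 10.3 p [0.528  0.0785 0.0286] yaw 147.29 tilt 0.02 w 0.0253 gf 59.03241276741028 F [-0.6  0.5 -0.5] q [ 0.13  0.57  1.93  0.    0.64 -0.87]
shift cm tot [ 0.03 -0.02  0.38] rot [ 0.  0. -0.] per row [ 0.004 -0.002  0.047] [ 0.  0. -0.]
```

{"method": "step_arm", "body": {
  "steps": [
    [1,0,0,0.12,0,0,0],
    [1,0,0,0.1,0,0,0],
    [1,0,0,0.05,0,0,0],
    [1,0,0,0.05,0,0,0],
    [1,0,0,0,0,0,0],
    [1,0,0,0,0,0,0],
    [1,0,0,0,0,0,0],
    [1,0,0,0,0,0,0]
  ]
}}

```text
t: 11.3
eef_pos: [0.5278, 0.0784, 0.0253]
tool_rot: [0.282, 0.96, -0.0, 0.0]
wrist_force: [0.4, 0.5, -1.0]
grip_width: 0.0253
grip_force: 59.0
```

```bash
python3 -c "
from h import *
go(.5277,.0785,.0248,147.3)"
```

```text
t 11.3 p [0.5278 0.0784 0.0253] yaw 147.29 tilt 0.0 w 0.0253 gf 59.031654596328735 F [ 0.4  0.5 -1. ] q [ 0.13  0.58  1.93 -0.    0.63 -0.87]
shift cm tot [0.02 0.   0.05] rot [-0.  0. -0.] per row [0.002 0.    0.006] [-0.  0. -0.]
```

{"method": "step_arm", "body": {
  "steps": [
    [1,0,0,0.03,0,0,0],
    [1,0,0,0.03,0,0,0],
    [1,0,0,0,0,0,0],
    [1,0,0,0,0,0,0],
    [1,0,0,0,0,0,0],
    [1,0,0,0,0,0,0],
    [1,0,0,0,0,0,0],
    [1,0,0,0,0,0,0]
  ]
}}

```text
t: 12.3
eef_pos: [0.5278, 0.0784, 0.0247]
tool_rot: [0.282, 0.96, 0.0, 0.0]
wrist_force: [0.0, -0.5, -0.7]
grip_width: 0.0255
grip_force: 59.1
```

{"method": "step_arm", "body": {
  "steps": [
    [1,0,0,0.03,0,0,0],
    [1,0,0,0.03,0,0,0],
    [1,0,0,0,0,0,0],
    [1,0,0,0,0,0,0],
    [1,0,0,0,0,0,0],
    [1,0,0,0,0,0,0],
    [1,0,0,0,0,0,0],
    [1,0,0,0,0,0,0]
  ]
}}

```text
t: 13.3
eef_pos: [0.528, 0.0785, 0.0243]
tool_rot: [0.282, 0.96, 0.0, 0.0]
wrist_force: [-2.3, 0.2, 5.9]
grip_width: 0.0251
grip_force: 60.0
```

{"method": "step_arm", "body": {
  "steps": [
    [1,0,0,-0.03,0,0,0],
    [0.35,0,0,0,0,0,0],
    [0.3,0,0,0,0,0,0],
    [0.2,0,0,0,0,0,0],
    [0.1,0,0,0,0,0,0],
    [0.0,0,0,0,0,0,0],
    [-0.1,0,0,0,0,0,0],
    [-0.2,0,0,0,0,0,0]
  ]
}}

```text
t: 14.3
eef_pos: [0.5278, 0.0784, 0.0245]
tool_rot: [0.282, 0.96, 0.0, 0.0]
wrist_force: [-0.1, 0.0, 0.8]
grip_width: 0.0513
grip_force: 0.0
```

Run:
```python
from h import *
im,o=snap('wrist','w5.png')
g=cv2.cvtColor(im,cv2.COLOR_RGB2GRAY)
c=cam('wrist',o);s=np.array([.5277,.0785,.0446]);print(pix(c,[s]))
y=im.astype(int);m=((y[:,:,0]-y[:,:,2]>8)&(g>140)).astype(np.uint8);n,l,st,ce=cv2.connectedComponentsWithStats(m)
for i in range(1,n):
    if st[i,4]>300:print(st[i],ce[i].round(1))
go(.5277,.0785,.15,147.3)
```

```text
[[316.40258384 312.51901455]]
[566   0  74 206 694] [604.4  98.8]
[ 277  276   79   78 3381] [315.1 309.9]
t 14.35 p [0.5278 0.0785 0.0244] yaw 147.3 tilt 0.0 w 0.0515 gf 0.0 F [-0.7  0.5  0.3] q [ 0.13  0.58  1.93  0.    0.63 -0.87]
shift cm tot [ 1.000e-02 -0.000e+00 -1.256e+01] rot [ 0.  0. -0.] per row [ 0.002 -0.    -1.57 ] [ 0.  0. -0.]
```

View pics/w5.png

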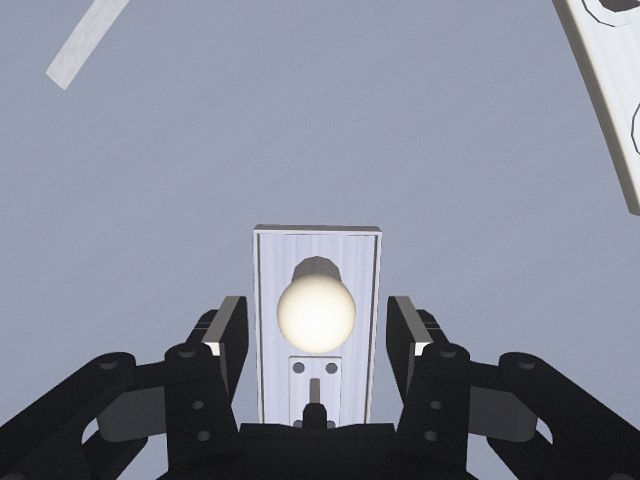

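{"method": "step_arm", "body": {
  "steps": [
    [-0.3,0,0,-0.5,0,0,0],
    [-0.3,0,0,-1.5,0,0,0],
    [-0.3,0,0,-2,0,0,0],
    [-0.3,0,0,-2,0,0,0],
    [-0.3,0,0,-2,0,0,0],
    [-0.3,0,0,-2,0,0,0],
    [-0.3,0,0,-1.5,0,0,0],
    [-0.3,0,0,-1,0,0,0]
  ]
}}

```text
t: 15.35
eef_pos: [0.5281, 0.0785, 0.1507]
tool_rot: [0.282, 0.96, 0.0, 0.001]
wrist_force: [-0.2, 0.7, -0.1]
grip_width: 0.0556
grip_force: 0.0
```

Run:
```python
from h import *
def balls(n,f,win):
    im,o=snap(n,f);c=cam(n,o);g=cv2.cvtColor(im,cv2.COLOR_RGB2GRAY);y=im.astype(int)
    m=((y[:,:,0]-y[:,:,2]>8)&(g>140)).astype(np.uint8);k,l,st,ce=cv2.connectedComponentsWithStats(m)
    for i in range(1,k):
        s=st[i]
        if 60<s[4]<9000 and s[3]<90:
            uv=(s[0]+s[2]/2-.5,s[1]+s[3]/2-.5);P=at(c,uv,.0446)
            if .3<P[0]<.75 and abs(P[1])<.35:print(n,s,uv,P.round(4))
balls('wrist','w6.png',0);balls('top','top2.png',0)
go(.579,.0445,.13,147)
```

```text
wrist [494  18  31  32 543] (np.float64(509.0), np.float64(33.5)) [0.4853 0.2476 0.0446]
wrist [532 106  37  38 804] (np.float64(550.0), np.float64(124.5)) [0.5488 0.2455 0.0446]
wrist [ 294  211   45   44 1059] (np.float64(316.0), np.float64(232.5)) [0.5276 0.0784 0.0446]
wrist [294 375  39  38 835] (np.float64(313.0), np.float64(393.5)) [0.632  0.0085 0.0446]
wrist [128 456  16  22 104] (np.float64(135.5), np.float64(466.5)) [ 0.6151 -0.1582  0.0446]
top [333 146  15  15 147] (np.float64(340.0), np.float64(153.0)) [0.7428 0.0058 0.0446]
top [ 267  166   59   52 2566] (np.float64(296.0), np.float64(191.5)) [0.6459 0.1141 0.0446]
top [236 227   9   9  61] (np.float64(240.0), np.float64(231.0)) [0.5489 0.249  0.0446]
top [ 261  292   92   79 2610] (np.float64(306.5), np.float64(331.0)) [0.3117 0.0879 0.0446]
t 15.45 p [0.5285 0.0785 0.1506] yaw 147.29 tilt 0.11 w 0.0554 gf 0.0 F [-0.2  0.9 -0.4] q [ 0.13  0.37  1.88  0.    0.89 -0.87]
shift cm tot [-6.09 -0.13  2.07] rot [0.001 0.002 0.005] per row [-0.761 -0.017  0.259] [0.    0.    0.001]
```

{"method": "step_arm", "body": {
  "steps": [
    [-0.3,-1,0,0,0,0,0.01],
    [-0.3,-1,-0.01,0,0,0,0.009],
    [-0.3,-1.05,-0.01,0,0,0,0],
    [-0.3,-1,-0.01,0,0,0,0],
    [-0.3,-1,-0.01,0,0,0,0],
    [-0.3,-1,-0.01,0,0,0,0],
    [-0.3,0,0,0,0,0,0],
    [-0.3,0,0,0,0,0,0]
  ]
}}

```text
t: 16.45
eef_pos: [0.5777, 0.0446, 0.1493]
tool_rot: [0.291, 0.957, -0.0, -0.0]
wrist_force: [0.4, -0.2, -1.2]
grip_width: 0.0553
grip_force: 0.0
```

Run:
```python
from h import *
im,o=snap('wrist','w7.png');c=cam('wrist',o)
g=cv2.cvtColor(im,cv2.COLOR_RGB2GRAY)
yaw=np.radians(146.2);u=np.array([np.cos(yaw),np.sin(yaw),0]);m=np.array([.5791,.0439,0])
p=pix(c,[m+s*.019*u+[0,0,.084] for s in(-1,0,1)]);print(p)
for r in range(240,360,12):
    d=np.where(g[r,270:370]<60)[0]+270;print(r,(d.min(),d.max(),len(d)) if len(d) else None)
go(.5791,.0439,.042,146.2)
```

```text
[[316.89433601 283.74678078]
 [316.87958612 252.7747941 ]
 [316.86408305 220.44884259]]
240 (np.int64(310), np.int64(325), 16)
252 (np.int64(310), np.int64(325), 16)
264 (np.int64(310), np.int64(325), 16)
276 (np.int64(310), np.int64(325), 16)
288 None
300 None
312 None
324 None
336 None
348 None
t 16.5 p [0.5776 0.0447 0.1494] yaw 146.21 tilt 0.02 w 0.0557 gf 0.0 F [-0.8  0.  -0.2] q [ 0.06  0.43  1.78  0.    0.93 -0.92]
shift cm tot [-1.700e-01  1.000e-02  1.074e+01] rot [-0. -0.  0.] per row [-0.022  0.002  1.342] [-0. -0.  0.]
```

{"method": "step_arm", "body": {
  "steps": [
    [-0.3,-0.1,0,1.8,0,0,0],
    [-0.3,-0.07,0,1.8,0,0,0],
    [-0.3,0,0,1.8,0,0,0],
    [-0.3,0,0,1.6,0,0,0],
    [-0.3,0,0,1.5,0,0,0],
    [-0.3,0,0,1.2,0,0,0],
    [-0.3,0,0,0.7,0,0,0],
    [-0.3,0,0,0.25,0,0,0]
  ]
}}

```text
t: 17.5
eef_pos: [0.5794, 0.0437, 0.0426]
tool_rot: [0.291, 0.957, -0.0, -0.0]
wrist_force: [0.3, -0.7, -0.3]
grip_width: 0.0559
grip_force: 0.0
```

{"method": "step_arm", "body": {
  "steps": [
    [0,0,0,0.1,0,0,0],
    [0.2,0,0,0,0,0,0],
    [0.4,0,0,0,0,0,0],
    [0.55,0,0,0,0,0,0],
    [0.65,0,0,0,0,0,0],
    [0.72,0,0,0,0,0,0],
    [0.8,0,0,0,0,0,0],
    [1,0,0,0,0,0,0]
  ]
}}

```text
t: 18.5
eef_pos: [0.5795, 0.0437, 0.0421]
tool_rot: [0.291, 0.957, 0.0, 0.0]
wrist_force: [-0.7, 1.0, 3.4]
grip_width: 0.0088
grip_force: 58.8
```

{"method": "step_arm", "body": {
  "steps": [
    [1,0,0,0,0,0,0],
    [1,0,0,0,0,0,0],
    [1,0,0,0,0,0,0],
    [1,0,0,0,0,0,0],
    [1,0,0,-0.05,0,0,0],
    [1,0,0,-0.1,0,0,0],
    [1,0,0,-0.15,0,0,0],
    [1,0,0,-0.2,0,0,0]
  ]
}}

```text
t: 19.5
eef_pos: [0.579, 0.0436, 0.0466]
tool_rot: [0.291, 0.957, -0.0, -0.0]
wrist_force: [0.0, 0.9, -4.3]
grip_width: 0.0086
grip_force: 58.4
```

```bash
cat > b.py <<'E'
from h import *
def balls(zs,f):
    im,o=snap('wrist',f);c=cam('wrist',o);g=cv2.cvtColor(im,cv2.COLOR_RGB2GRAY);y=im.astype(int)
    m=((y[:,:,0]-y[:,:,2]>8)&(g>140)).astype(np.uint8);k,l,st,ce=cv2.connectedComponentsWithStats(m)
    for i in range(1,k):
        s=st[i]
        if s[4]>150:
            P=at(c,(s[0]+s[2]/2-.5,s[1]+s[3]/2-.5),zs);M=R.from_quat(o['tool_rot']).as_matrix()
            print(s,P.round(4),'tool',(M.T@(P-o['eef_pos'])).round(4))
E
python3 -c "
from b import *
balls(.05,'w8.png')
go(.5791,.0439,.2,146.2)"
```

```text
[600   0  37  76 232] [0.5567 0.197  0.05  ] tool [ 0.1039  0.1151 -0.0034]
[ 278  102   78   80 2904] [0.5272 0.0783 0.05  ] tool [ 0.0624  0.0001 -0.0033]
[ 294  391   46   39 1122] [0.6258 0.0122 0.05  ] tool [-0.0564 -0.     -0.0034]
[ 588  398   52   47 1245] [0.7178 0.1277 0.05  ] tool [-0.0686  0.1471 -0.0035]
t 19.55 p [0.5793 0.0436 0.047 ] yaw 146.2 tilt 0.02 w 0.009 gf 58.41055691242218 F [ 0.2 -0.2 -4.3] q [ 0.05  0.59  1.82  0.    0.74 -0.93]
shift cm tot [ 3.00e-02  1.00e-02 -1.53e+01] rot [-0. -0.  0.] per row [ 4.000e-03  1.000e-03 -1.913e+00] [-0. -0.  0.]
```

{"method": "step_arm", "body": {
  "steps": [
    [1,0,0,-0.3,0,0,0],
    [1,0,0,-0.4,0,0,0],
    [1,0,0,-0.5,0,0,0],
    [1,0,0,-0.6,0,0,0],
    [1,0,0,-0.7,0,0,0],
    [1,0,0,-0.8,0,0,0],
    [1,0,0,-0.8,0,0,0],
    [1,0,0,-0.8,0,0,0]
  ]
}}

```text
t: 20.55
eef_pos: [0.5794, 0.0437, 0.0966]
tool_rot: [0.291, 0.957, 0.0, 0.0]
wrist_force: [0.2, -0.2, -5.1]
grip_width: 0.0084
grip_force: 58.4
```

{"method": "step_arm", "body": {
  "steps": [
    [1,0,0,-0.8,0,0,0],
    [1,0,0,-0.8,0,0,0],
    [1,0,0,-0.8,0,0,0],
    [1,0,0,-0.8,0,0,0],
    [1,0,0,-0.8,0,0,0],
    [1,0,0,-0.8,0,0,0],
    [1,0,0,-0.8,0,0,0],
    [1,0,0,-0.8,0,0,0]
  ]
}}

```text
t: 21.55
eef_pos: [0.5793, 0.0437, 0.1604]
tool_rot: [0.291, 0.957, -0.0, -0.0]
wrist_force: [0.4, 1.2, -4.1]
grip_width: 0.0085
grip_force: 58.4
```

{"method": "step_arm", "body": {
  "steps": [
    [1,0,0,-0.8,0,0,0],
    [1,0,0,-0.8,0,0,0],
    [1,0,0,-0.8,0,0,0],
    [1,0,0,-0.8,0,0,0],
    [1,0,0,-0.6,0,0,0],
    [1,0,0,-0.4,0,0,0],
    [1,0,0,-0.2,0,0,0],
    [1,0,0,0,0,0,0]
  ]
}}

```text
t: 22.55
eef_pos: [0.5793, 0.0437, 0.2039]
tool_rot: [0.291, 0.957, -0.0, -0.0]
wrist_force: [0.6, -0.4, -4.4]
grip_width: 0.0089
grip_force: 58.4
```

```bash
python3 -c "
from b import *
z=robot.get_obs()['eef_pos'][2]+.0026
balls(z,'w9.png')
go(.52,-.275,.21,174.5)"
```

```text
[505  21  31  33 655] [0.5369 0.1629 0.2065] tool [ 0.1016  0.0755 -0.0026]
[ 278  102   78   79 3906] [0.5274 0.0785 0.2065] tool [ 0.0626  0.0001 -0.0026]
[ 18 196 127 174 642] [ 0.5191 -0.0371  0.2065] tool [ 0.0051 -0.1007 -0.0026]
[634 219   6  44 163] [0.636  0.1708 0.2065] tool [ 0.0236  0.1371 -0.0026]
[  384   275   256   170 16499] [0.6545 0.0989 0.2065] tool [-0.0318  0.0877 -0.0026]
[ 295  393   45   37 1229] [0.6273 0.0118 0.2065] tool [-0.0576  0.0002 -0.0026]
[453 404  29  32 437] [0.6717 0.0672 0.2065] tool [-0.0637  0.0709 -0.0026]
t 22.6 p [0.5793 0.0437 0.2038] yaw 146.2 tilt 0.01 w 0.0084 gf 58.41562807559967 F [ 0.5 -0.1 -4.2] q [ 0.05  0.37  1.73  0.    1.04 -0.93]
shift cm tot [-12.8  -29.78  -0.62] rot [-0.    -0.    -0.494] per row [-1.6   -3.722 -0.077] [-0.    -0.    -0.062]
```

{"method": "step_arm", "body": {
  "steps": [
    [1,-0.08,-0.18,0,0,0,0],
    [1,-0.14,-0.32,0,0,0,0],
    [1,-0.2,-0.46,0,0,0,0],
    [1,-0.26,-0.6,0,0,0,0],
    [1,-0.32,-0.74,0,0,0,0],
    [1,-0.36,-0.83,0,0,0,0],
    [1,-0.4,-0.92,0,0,0,0],
    [1,-0.4,-0.92,0,0,0,0]
  ]
}}

```text
t: 23.6
eef_pos: [0.5695, -0.0104, 0.2039]
tool_rot: [0.291, 0.957, -0.0, -0.0]
wrist_force: [-0.6, 0.7, -3.9]
grip_width: 0.0086
grip_force: 58.4
```

{"method": "step_arm", "body": {
  "steps": [
    [1,-0.4,-0.92,0,0,0,0],
    [1,-0.4,-0.92,0,0,0,0],
    [1,-0.4,-0.92,0,0,0,0],
    [1,-0.4,-0.92,0,0,0,0],
    [1,-0.4,-0.92,0,0,0,0],
    [1,-0.4,-0.92,0,0,0,0],
    [1,-0.4,-0.92,0,0,0,0],
    [1,-0.4,-0.92,0,0,0,0]
  ]
}}

```text
t: 24.6
eef_pos: [0.5553, -0.0893, 0.2039]
tool_rot: [0.291, 0.957, 0.0, 0.0]
wrist_force: [0.4, 0.3, -5.0]
grip_width: 0.0084
grip_force: 58.4
```

{"method": "step_arm", "body": {
  "steps": [
    [1,-0.4,-0.92,0,0,0,0],
    [1,-0.4,-0.92,0,0,0,0],
    [1,-0.4,-0.92,0,0,0,0],
    [1,-0.4,-0.92,0,0,0,0],
    [1,-0.4,-0.92,0,0,0,0],
    [1,-0.4,-0.92,0,0,0,0],
    [1,-0.4,-0.92,0,0,0,0],
    [1,-0.4,-0.92,0,0,0,0]
  ]
}}

```text
t: 25.6
eef_pos: [0.5409, -0.1682, 0.2039]
tool_rot: [0.291, 0.957, 0.0, -0.0]
wrist_force: [0.6, 0.7, -4.9]
grip_width: 0.0086
grip_force: 58.4
```

{"method": "step_arm", "body": {
  "steps": [
    [1,-0.4,-0.92,0,0,0,0],
    [1,-0.4,-0.92,0,0,0,0],
    [1,-0.4,-0.92,0,0,0,0],
    [1,-0.4,-0.92,0,0,0,0],
    [1,-0.4,-0.92,0,0,0,0],
    [1,-0.38,-0.9,0,0,0,0],
    [1,-0.38,-0.9,0,0,0,0],
    [1,-0.38,-0.9,0,0,0,0]
  ]
}}

```text
t: 26.6
eef_pos: [0.5264, -0.2464, 0.2039]
tool_rot: [0.291, 0.957, 0.0, -0.0]
wrist_force: [-0.1, 0.4, -4.5]
grip_width: 0.0086
grip_force: 58.4
```

{"method": "step_arm", "body": {
  "steps": [
    [1,-0.31,-0.74,0,0,0,0],
    [1,-0.25,-0.6,0,0,0,0],
    [1,-0.19,-0.46,0,0,0,0],
    [1,-0.15,-0.37,0,0,0,0],
    [1,-0.1,-0.28,0,0,0,0],
    [1,-0.06,-0.18,0,0,0,0],
    [1,-0.03,-0.09,0,0,0,0],
    [1,0,0,0,0,0,0]
  ]
}}

```text
t: 27.6
eef_pos: [0.5204, -0.2743, 0.2039]
tool_rot: [0.291, 0.957, 0.0, -0.0]
wrist_force: [-0.8, 1.0, -4.2]
grip_width: 0.0085
grip_force: 58.5
```

```bash
python3 -c "
from b import *
z=robot.get_obs()['eef_pos'][2]+.0026
balls(z,'w10.png')
go(.52,-.275,.2038,174.5)"
```

```text
[ 278  102   78   80 3917] [ 0.4686 -0.2396  0.2065] tool [ 0.0624  0.0001 -0.0026]
[555 216  33  73 209] [ 0.5646 -0.175   0.2065] tool [ 0.0186  0.1071 -0.0026]
[  565   235    75   209 11410] [ 0.6118 -0.1789  0.2065] tool [-0.0228  0.1302 -0.0026]
[ 295  393   45   37 1233] [ 0.5684 -0.3062  0.2065] tool [-0.0576  0.0002 -0.0026]
t 27.65 p [ 0.5204 -0.2743  0.2039] yaw 146.21 tilt 0.0 w 0.0087 gf 58.45162510871887 F [-0.3  0.  -4.4] q [-0.51  0.38  1.72  0.    1.05 -1.49]
shift cm tot [-0.   -0.08  0.01] rot [ 0.     0.    -0.494] per row [-0.    -0.01   0.002] [ 0.     0.    -0.062]
```

{"method": "step_arm", "body": {
  "steps": [
    [1,0,0,0,0,0,-0.01],
    [1,0,-0.01,0,0,0,-0.02],
    [1,0,-0.01,0,0,0,-0.03],
    [1,0,-0.01,0,0,0,-0.035],
    [1,0,-0.01,0,0,0,-0.04],
    [1,0,-0.01,0,0,0,-0.04],
    [1,0,-0.01,0,0,0,-0.04],
    [1,0,-0.01,0,0,0,-0.04]
  ]
}}

```text
t: 28.65
eef_pos: [0.5201, -0.275, 0.2039]
tool_rot: [0.165, 0.986, 0.0, -0.0]
wrist_force: [-0.5, 1.0, -5.1]
grip_width: 0.0086
grip_force: 58.5
```

{"method": "step_arm", "body": {
  "steps": [
    [1,0,0,0,0,0,-0.04],
    [1,0,0,0,0,0,-0.04],
    [1,0,0,0,0,0,-0.04],
    [1,0,0,0,0,0,-0.035],
    [1,0,0,0,0,0,-0.03],
    [1,0,0,0,0,0,-0.025],
    [1,0,0,0,0,0,-0.02],
    [1,0,0,0,0,0,-0.009]
  ]
}}

```text
t: 29.65
eef_pos: [0.5201, -0.275, 0.2039]
tool_rot: [0.048, 0.999, 0.0, 0.0]
wrist_force: [0.2, -0.1, -5.0]
grip_width: 0.0089
grip_force: 58.5
```

Run:
```python
from b import *
z=robot.get_obs()['eef_pos'][2]+.0026
balls(z,'w11.png')
go(.52,-.275,.1074,174.5)
im=cv2.imread('pics/w11.png');c=cam('wrist');g=cv2.cvtColor(im,cv2.COLOR_BGR2GRAY)
a=np.radians(-5.5);u=np.array([np.cos(a),np.sin(a),0]);v=np.array([-u[1],u[0],0]);o=np.array([.52,-.275,0])
# predicted inner bar top edges at several x; compare with strongest gradient on that row
for sx in(-.09,-.06,-.03,0.0):
  for s in(-1,1):
    p=pix(c,[o+sx*u+s*.06*v+[0,0,.123]])[0];r,q=int(round(p[1])),int(round(p[0]))
    if 0<=r<480 and 20<q<620:print(sx,s,p.round(1),g[r,max(0,q-16):q+17:2].tolist())
```

```text
[ 278  102   78   80 3930] [ 0.458  -0.2694  0.2065] tool [ 0.0624 -0.0004 -0.0026]
[ 516  369  124   76 5010] [ 0.5908 -0.1559  0.2065] tool [-0.0591  0.1253 -0.0026]
[ 295  394   45   36 1243] [ 0.5777 -0.2807  0.2065] tool [-0.0578 -0.0002 -0.0026]
[469 416  13  21 159] [ 0.5945 -0.2068  0.2065] tool [-0.0676  0.0749 -0.0026]
t 29.7 p [ 0.5201 -0.275   0.2039] yaw 174.56 tilt 0.0 w 0.0088 gf 58.45090627670288 F [-0.6  0.2 -4.5] q [-0.51  0.38  1.72  0.    1.05 -1.98]
shift cm tot [ 0.01 -0.    9.65] rot [-0.     0.     0.001] per row [ 0.002 -0.     1.206] [-0.  0.  0.]
-0.09 -1 [211.1  89. ] [188, 189, 176, 160, 142, 123, 88, 67, 61, 52, 187, 244, 243, 246, 245, 246, 246]
-0.09 1 [423.5  89.2] [242, 239, 51, 59, 68, 80, 111, 138, 159, 179, 195, 192, 187, 191, 185, 185, 179]
-0.06 -1 [213.8 142.9] [182, 185, 171, 155, 139, 121, 88, 66, 65, 50, 237, 242, 241, 242, 242, 244, 243]
-0.06 1 [420.8 143. ] [245, 251, 73, 67, 69, 86, 107, 139, 158, 181, 190, 190, 188, 188, 188, 184, 182]
-0.03 -1 [216.6 194.2] [180, 184, 172, 150, 140, 118, 88, 75, 35, 41, 254, 243, 244, 244, 244, 244, 242]
-0.03 1 [417.9 194.3] [243, 246, 65, 49, 61, 83, 112, 138, 163, 180, 189, 183, 184, 187, 184, 181, 177]
0.0 -1 [219.5 242.8] [177, 174, 171, 150, 142, 116, 82, 59, 38, 74, 249, 243, 243, 243, 243, 244, 244]
0.0 1 [414.9 242.9] [245, 205, 56, 41, 60, 82, 117, 140, 163, 174, 181, 180, 181, 181, 178, 183, 179]
```

{"method": "step_arm", "body": {
  "steps": [
    [1,0,-0.04,0.2,0,0,0],
    [1,0,-0.04,0.4,0,0,0],
    [1,0,-0.04,0.6,0,0,0],
    [1,0,-0.04,0.8,0,0,0],
    [1,0,-0.04,0.8,0,0,0],
    [1,0,0,0.8,0,0,0],
    [1,0,0,0.7,0,0,0],
    [1,0,0,0.6,0,0,0]
  ]
}}

```text
t: 30.7
eef_pos: [0.5199, -0.2769, 0.1544]
tool_rot: [0.048, 0.999, 0.0, -0.0]
wrist_force: [0.1, -0.0, -4.1]
grip_width: 0.0083
grip_force: 58.5
```

{"method": "step_arm", "body": {
  "steps": [
    [1,0,0,0.6,0,0,0],
    [1,0,0,0.6,0,0,0],
    [1,0,0,0.6,0,0,0],
    [1,0,0,0.6,0,0,0],
    [1,0,0,0.6,0,0,0],
    [1,0,0,0.6,0,0,0],
    [1,0,0,0.5,0,0,0],
    [1,0,0,0.3,0,0,0]
  ]
}}

```text
t: 31.7
eef_pos: [0.5198, -0.277, 0.1105]
tool_rot: [0.048, 0.999, 0.0, -0.0]
wrist_force: [0.4, 0.0, -4.7]
grip_width: 0.0089
grip_force: 58.5
```

{"method": "step_arm", "body": {
  "steps": [
    [1,0,0,0.2,0,0,0],
    [1,0,0,0.1,0,0,0],
    [1,0,0,0.05,0,0,0],
    [1,0,0,0,0,0,0],
    [1,0,0,0,0,0,0],
    [1,0,0,0,0,0,0],
    [1,0,0,0,0,0,0],
    [1,0,0,0,0,0,0]
  ]
}}

```text
t: 32.7
eef_pos: [0.5199, -0.277, 0.1074]
tool_rot: [0.048, 0.999, 0.0, 0.0]
wrist_force: [-0.5, -0.0, -5.1]
grip_width: 0.0089
grip_force: 58.5
```

Run:
```python
from b import *
z=robot.get_obs()['eef_pos'][2]+.0026
balls(z,'w12.png')
go(.52,-.277,.1074,174.5)
```

```text
[ 278  102   78   80 3963] [ 0.4578 -0.2714  0.11  ] tool [ 0.0624 -0.0004 -0.0026]
[ 295  394   45   36 1246] [ 0.5775 -0.2827  0.11  ] tool [-0.0578 -0.0002 -0.0026]
t 32.75 p [ 0.5199 -0.277   0.1074] yaw 174.51 tilt 0.0 w 0.0088 gf 58.45313251018524 F [-0.2  0.4 -4.8] q [-0.51  0.51  1.78 -0.    0.86 -1.98]
shift cm tot [-0.01 -0.    0.  ] rot [-0. -0.  0.] per row [-0.001 -0.     0.   ] [-0. -0.  0.]
```

Still, level, load unchanged, balls in place: hand in.

```bash
python3 -c "
from plant import robot
print(robot.finish_job())"
```

```text
the job is handed in; nothing more can be done
None
```

I set the matching 30 mm ball in the tray's empty seat and brought the tray down into the middle of the ioniser channel. It was still gripped, level, and showing both balls in their seats when I handed the job in at about 33 s; the hand-in returned no verdict.

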